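# Refit the plug of the vacuum cock and leave it shut

## Task

The shut-off cock of the bench's vacuum line has been cleaned. Take the plug with the bar handle from the wooden rack and enter it in the tapered bore of the valve body with its handle roughly in line with the pipe. Then give it a quarter turn while pressing it down steadily, without forcing it, so that the taper wedges tight and the handle ends square across the pipe (shut), and let go: it must stay tight. Leave the other two plugs in the rack.

Things in the scene. Friction and masses are not known exactly. Their poses are not given: they have to be found in the camera images.
- bar_plug_grip (a point): THE plug: brass, hangs upright in one of the rack's holes. Taper 42 mm long (12.5 to 16 mm across, lower edge chamfered 2 mm), collar 30 mm across and 5 thick, neck 11 mm across, bar handle 44 x 10 x 24 mm high. Point: bar's centre, on the axis, 31 mm above the collar's underside, 73 above the lower end; z up, x along the bar. 0.09 kg. Grip the bar across its 10 mm from above, 40 N or more.
- round_plug_grip (a point): another brass plug, same taper and collar, with a round knob 30 mm across and 22 high. Hangs in another hole of the rack and stays there. Point: the knob's centre, 31 mm above the collar's underside; z up.
- low_plug_grip (a point): third brass plug, same taper and collar, only a low round stub (22 mm across, 9 high) above the collar. Hangs in another hole of the rack and stays there. Point: on its axis, 31 mm above the collar's underside (in the air); z up.
- valve_mouth (a point): centre of the bore's mouth, level with the valve body's top and moving with it; x along the pipe, z up. A recess 22 mm across leads to a sleeve with a 15 mm hole, tapered 2.5 degrees a side. The sleeve lies 0.5 to 9.5 mm deep, unknown: the plug first touches with the bar's centre 37 to 46 mm above this point and, tight, is some 3 mm lower; its collar never reaches the body.
- tower (a joint): how far (m) the brass valve body is pressed into its rubber foot: 0 untouched, 0.001 per 10 N of push. Above 0.002 (20 N) it would split. The body is a round tower 38 mm across, top 62 mm above the bench, on a fixed base plate 110 x 64 x 8 mm; pipe and fittings (up to 24 mm across, axis 34 mm up) run along valve_mouth's x to 90 mm each way.
- valve: the valve's fixed base plate, 110 x 64 x 8 mm, origin at the centre of its underside, x along the pipe. How the taper behaves: pressed straight down it jams by friction and is not tight, even at 20 N. Turned steadily while pressed with 10 to 15 N throughout, it draws in some 3 mm from first touch and then stays wedged (gripping its sleeve with over 65 N in all). Ease off the twist and the grip before letting go, or it may spring loose.
- rack: fixed wooden block 70 x 240 mm, 46 high, origin at the centre of its underside, long side along y. Through holes 21 mm across at y = -75, 0, +75 mm; a plug hangs in each by its collar. The bar handle starts along the long side within about 25 degrees. Lift the plug 45 mm to clear the rack, 95 mm to pass over the other plugs.
Mind the look-alikes: they are no part of the job. Leave any red look-alike of the part that bears bar_plug_grip alone.

How it is judged:
By the outcome, as a careful person would: the job done as asked, in the order asked, and still so for the second after the job is handed in, with the robot touching nothing.
It also fails if it takes over 64 s, if anything falls off the work surface, if the arm or the gripper's body presses on something with over 40 N, if the wrist force passes 120 N, or if a joint passes its speed limit or range.

## Robot

A 6-joint arm with a two-finger parallel gripper is mounted at the origin on the work surface. World frame = base frame: x ahead of the robot, y to its left, z up, the work surface at z = 0. Lengths are in m, angles in rad, forces in N, time in s.
With the tool pointing down it reaches from about 0.35 to 0.975 m from the base axis. Payload 4.9 kg.
Tool frame: the origin (TCP) lies midway between the tips of the shut fingers; the grasp point (between the pads) lies behind it (manip.grasp_offset is the y of the grasp point in the tool frame, in m); y points along the fingers, z is the direction in which the jaws open and shut, and the axes are right-handed (so a half turn about y gives the same grasp; the last joint's range is limited). The gripper opens to 85 mm and grips with 20 to 120 N. Pads are 22 mm wide; open, the fingers measure 114 mm over their backs; the gripper's body (76 mm by 85 mm) begins 54 mm behind the grasp point. The pads swing forward as they close: fully open they stand 13 mm farther back than shut.
Start: joints at [-1.325, 0.053, 1.613, -0, 1.476, -0.119], TCP at [0.223, -0.584, 0.231] pointing down, gripper open.
Joint ranges: [-3.01, 3.01], [-1.01, 2.22], [0.06, 2.58], [-1.02, 4.17], [0.09, 2.62], [-3.14, 3.14]. Speed limits (rad/s): [2.57, 2.57, 3.14, 3.14, 3.14, 3.14].

## Interface

Orientations are given as a unit quaternion [w, x, y, z].
In Python, from plant import manip gives the robot as it stands. The module is installed in compiled form; this text tells all that it offers.
- The arm moves only by the shell command python3 -m jog 'ROWS'. ROWS is a JSON object of lists of equal length, an entry for each row: "offset": the shift along the world's x, y, z in units of 50 mm (1.0 is 50 mm), a list of three; "angular": the turn, a rotation vector about the world's x, y, z in units of 6 degrees (1.0 is 6 degrees), a list of three; "jaw": the finger opening in mm, from 0 to 85.4. In form: {"offset": [[tx, ty, tz], ...], "angular": [[ax, ay, az], ...], "jaw": [jaw, ...]}. A call has 1 to 12 rows; each row shifts and turns the commanded pose from where the row before left it; what a row does not reach is not made up. A row lasts 1/10 s, in which the tool goes at most 50 mm and 8.59 degrees, less where a joint would pass 70% of its speed; a pose out of reach is approached as far as the arm can. A call is refused whole if a number of a shift passes 1 or a number of a turn 1, either way. A call with a gripper value outside its range is refused whole. The fingers move at their own pace and stop on an object; the grip force is fixed at half the most. Time passes only in rows, so rows that do not move let the fingers close. It gives the time, the measured TCP pose, the force and the opening at its end, in the units of the state.
- manip.state(): the state, without advancing time (a new reading comes with each control period).
- manip.grab_frame(name): name is "side" or "top"; returns the picture (420x560x3 uint8, blue, green, red); there is no depth.
- manip.camera_model(name): a dict with "fx", "fy", "cx", "cy" (pixels), "k1" (the pictures are not rectified: a ray, as slopes to the right and down, at radius r is drawn at 1 + k1 r^2 times it, then the intrinsics apply), "rvec" (rotation vector, rad) and "tvec" (3), from world to camera coordinates, as OpenCV has them. Camera axes: x right, y down, z forward; pixel columns grow to the right and rows downward; lengths in m; the calibration is good to about 2 mm. A picture is of the moment at which its call begins. camera_model takes no time and is no camera call.
- manip.job_done(): hands the job in, once; it reports no verdict.
The state is a dict: "time": time; "joint_pos": joint angles; "joint_vel": joint speeds; "joint_efforts": joint torques, N m; "tool_pos": TCP position; "tool_rot": TCP orientation; "contact_force": force on the tool from outside, world axes, zero at the start; "ft_torque": the same for the moment, N m; "gripper_width": opening from 0.0 (shut) to 1.0 (fully open).
Only numpy, scipy, OpenCV 4.12 (cv2) and the standard library are available. Lean on these libraries where they do the work, as an engineer would, in place of code of your own. Each camera call takes 0.05 s, during which the arm holds its last target.

## Working session

There is one attempt and no reset: what is moved stays moved. The work goes in short steps, Python scripts to look and compute and a shell command to move; the robot and the scene stay as the last step left them, time stands still between calls to the robot, and variables do not carry over. Pictures are saved under pics/ and viewed, and the job is handed in when it is done.

```bash
mkdir -p pics
python3 - <<'E'
from plant import manip
import cv2
s=manip.state(); print(s, manip.grasp_offset)
for n in("side","top"):
    cv2.imwrite(f"pics/{n}0.png",manip.grab_frame(n)); print(n,manip.camera_model(n))
E
```

```text
{'time': 0.0, 'joint_pos': array([-1.32498632e+00,  5.34031462e-02,  1.61429894e+00,  1.28674249e-05,
        1.47600624e+00, -1.18980129e-01]), 'joint_vel': array([-0.0001408 , -0.00040979, -0.0007592 , -0.00045493,  0.00046454,
       -0.00214692]), 'joint_efforts': array([-5.94328640e-05, -3.93685198e+01, -3.70169771e+01, -6.53143707e-05,
        7.18084804e-03,  1.15107147e-05]), 'tool_pos': array([ 0.22283252, -0.58325595,  0.23003138]), 'tool_rot': array([ 0.12821549, -0.12830125,  0.69612383, -0.69463026]), 'contact_force': array([ 0.4195231 ,  0.82865647, -0.63679472]), 'ft_torque': array([-0.0148803 ,  0.03112707, -0.00826278]), 'gripper_width': 0.9980277432521818} -0.0187
side {'fx': 461.27648131995096, 'fy': 461.27648131995096, 'cx': 268.26076614154044, 'cy': 208.08489722770582, 'k1': -0.08073688375114395, 'rvec': array([ 0.23394389, -2.85809983,  1.13318399]), 'tvec': array([0.49109166, 0.16105198, 0.77691715])}
top {'fx': 487.37211797849363, 'fy': 487.37211797849363, 'cx': 290.1711474602822, 'cy': 211.96947179870816, 'k1': -0.009795195222516038, 'rvec': array([ 2.15965068, -2.11406327,  0.19037928]), 'tvec': array([-0.07253098,  0.4979987 ,  0.85652288])}
```

View pics/side0.png

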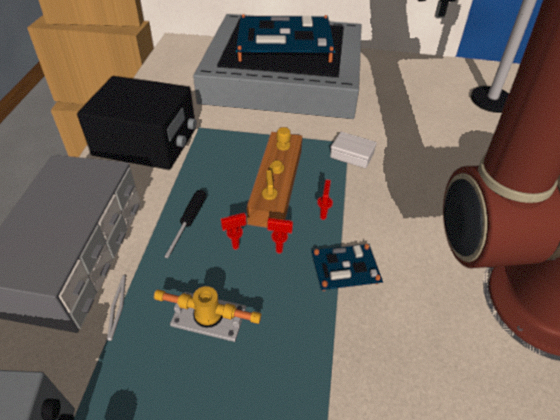

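View pics/top0.png

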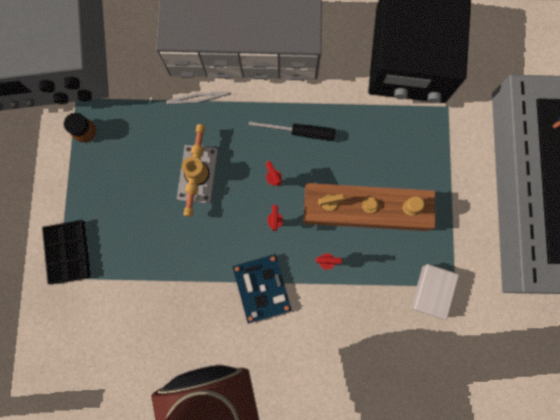

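Top view: the rack is at about (370,207). The brass candidates are the bar plug at (330,202), the stub at (370,205) and the knob at (414,206). Red look-alikes lie at (274,174), (275,218) and (328,262). The valve tower is at (195,168). Next I'll make enlarged crops to confirm.

```bash
cat > h.py <<'E'
import numpy as np,cv2
from plant import manip
def cam(n):
    m=manip.camera_model(n);R=cv2.Rodrigues(np.array(m['rvec']))[0];return m,R,np.array(m['tvec'])
def ray(n,u,v):
    m,R,t=cam(n);d=np.array([(u-m['cx'])/m['fx'],(v-m['cy'])/m['fy']]);s=d.copy()
    for _ in range(20): s=d/(1+m['k1']*(s@s))
    return -R.T@t, R.T@np.array([s[0],s[1],1])
def onz(n,u,v,z):
    c,d=ray(n,u,v);return c+d*(z-c[2])/d[2]
def proj(n,p):
    m,R,t=cam(n);q=R@np.array(p)+t;s=q[:2]/q[2];s=s*(1+m['k1']*(s@s));return np.array([m['cx']+m['fx']*s[0],m['cy']+m['fy']*s[1]])
def tri(u1,u2):
    c1,d1=ray('side',*u1);c2,d2=ray('top',*u2)
    A=np.stack([d1,-d2],1);x=np.linalg.lstsq(A,c2-c1,rcond=None)[0]
    a=c1+d1*x[0];b=c2+d2*x[1];return (a+b)/2,np.linalg.norm(a-b)
def crop(img,x,y,w,h,k): return cv2.resize(img[y:y+h,x:x+w],None,fx=k,fy=k,interpolation=cv2.INTER_CUBIC)
E
python3 - <<'E'
from h import *
t=cv2.imread('pics/top0.png');s=cv2.imread('pics/side0.png')
a=crop(t,300,175,140,60,5);b=crop(t,165,115,70,110,5);c=crop(s,240,120,70,115,5);d=crop(s,145,275,130,75,5)
for n,i in zip('abcd',(a,b,c,d)): cv2.imwrite(f'pics/c_{n}.png',i)
for n in('top','side'): print(n,-cam(n)[1].T@cam(n)[2])
E
```

```text
top [ 0.34799878 -0.05581543  0.92880374]
side [0.41865785 0.48921311 0.67535557]
```

View pics/c_a.png

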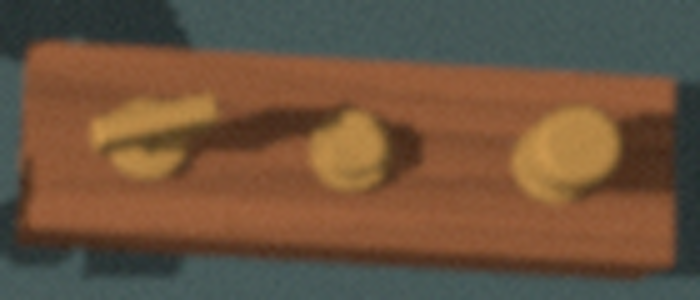

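View pics/c_b.png

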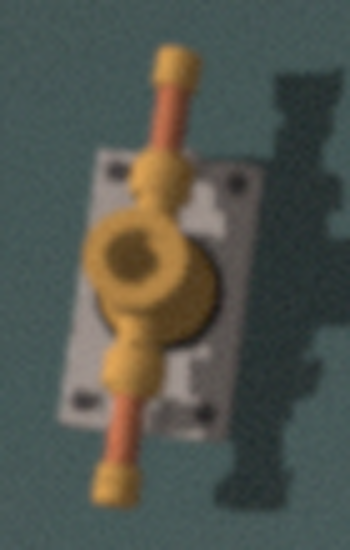

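View pics/c_c.png

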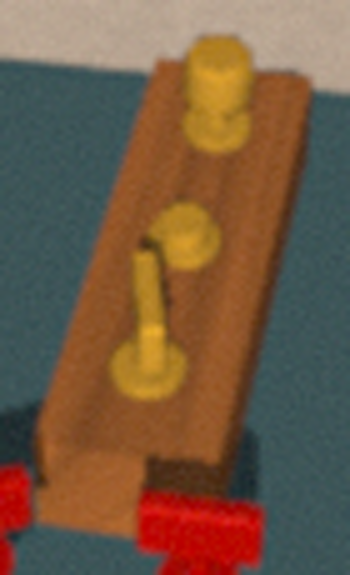

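View pics/c_d.png

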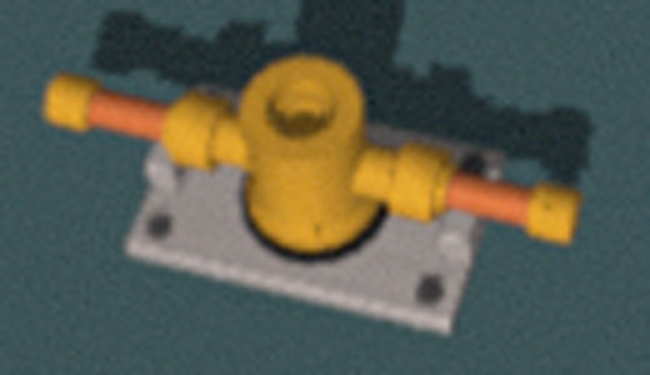

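Run:
```python
from h import *
t=cv2.imread('pics/top0.png');s=cv2.imread('pics/side0.png')
up=lambda x,y,o:((x+.5)/5-.5+o[0],(y+.5)/5-.5+o[1])
# rack corners by mask
hsv=cv2.cvtColor(t,cv2.COLOR_BGR2HSV)
for (x,y) in [(330,200),(372,205),(360,190),(416,203),(183,165),(195,180)]: print((x,y),hsv[y,x])
# tower top hand
a=up(137,257,(165,115));b=up(303,103,(145,275))
print('tower top:',onz('top',*a,.062),onz('side',*b,.062),tri(b,a))
# pipe ends (axis z=.034) caps tops ~ use axis
e1=up(177,68,(165,115));e2=up(116,483,(165,115))
p=onz('top',*e1,.037);q=onz('top',*e2,.037);print('pipe',p,q,(p+q)/2,np.linalg.norm(p-q),np.degrees(np.arctan2(*(q-p)[1::-1])))
f1=up(70,100,(145,275));f2=up(555,212,(145,275))
p=onz('side',*f1,.036);q=onz('side',*f2,.036);print('pipe side',p,q,(p+q)/2,np.linalg.norm(p-q),np.degrees(np.arctan2(*(q-p)[1::-1])))
# rack corners
C=[onz('top',*up(x,y,(300,175)),.046) for x,y in [(27,43),(677,77),(672,265),(22,235)]]
for c in C: print('rack',c)
print(np.mean(C,0),[np.linalg.norm(C[i]-C[i-1]) for i in range(4)])
# bar top face
B=[onz('top',*up(x,y,(300,175)),.089) for x,y in [(91,122),(211,95),(217,116),(97,150)]]
for c in B: print('bar',c)
print(np.mean(B,0),[np.linalg.norm(B[i]-B[i-1]) for i in range(4)])
# collars z .051
for x,y in [(148,145),(349,155),(556,165)]: print('collar',onz('top',*up(x,y,(300,175)),.051))
for x,y in [(148,370),(188,245),(217,128)]: print('collar side',onz('side',*up(x,y,(240,120)),.050))
print('knob',onz('top',*up(581,144,(300,175)),.088))
```

```text
(330, 200) [ 17 153 168]
(372, 205) [ 17 154 180]
(360, 190) [ 12 157 140]
(416, 203) [ 17 156 176]
(183, 165) [ 17 152 179]
(195, 180) [ 17 149 103]
tower top: [0.57748089 0.11968898 0.062     ] [0.57759472 0.11935299 0.062     ] (array([0.57743069, 0.11960867, 0.06240907]), np.float64(0.00011234298356920243))
pipe [0.65882928 0.11357526 0.037     ] [0.49761476 0.12781851 0.037     ] [0.57822202 0.12069689 0.037     ] 0.1618424901786717 174.95104617933055
pipe side [0.6595895  0.11547859 0.036     ] [0.49654288 0.12942384 0.036     ] [0.57806619 0.12245121 0.036     ] 0.16364189307688284 175.11143524816495
rack [ 0.55364622 -0.08829175  0.046     ]
rack [ 0.54626363 -0.33026436  0.046     ]
rack [ 0.47562278 -0.32632081  0.046     ]
rack [ 0.48151509 -0.08756419  0.046     ]
[ 0.51426193 -0.20811028  0.046     ] [np.float64(0.07213479779417203), np.float64(0.2420852091720953), np.float64(0.07075083904999861), np.float64(0.23882931698968388)]
bar [ 0.51569352 -0.10964134  0.089     ]
bar [ 0.52634235 -0.15183628  0.089     ]
bar [ 0.51884511 -0.15396879  0.089     ]
bar [ 0.50573191 -0.11185589  0.089     ]
[ 0.51665322 -0.13182557  0.089     ] [np.float64(0.01020480206764028), np.float64(0.04351792966168221), np.float64(0.007794624039070673), np.float64(0.04410727876351976)]
collar [ 0.51515426 -0.13309128  0.051     ]
collar [ 0.51307749 -0.2069439   0.051     ]
collar [ 0.51105041 -0.28309052  0.051     ]
collar side [ 0.51714579 -0.12934462  0.05      ]
collar side [ 0.51266113 -0.20272895  0.05      ]
collar side [ 0.51154173 -0.27879922  0.05      ]
knob [ 0.51189736 -0.28251072  0.088     ]
```

```bash
cat >> h.py <<'E'
from scipy.spatial.transform import Rotation as Ro
def st(p=True):
    s=manip.state();q=s['tool_rot'];R=Ro.from_quat([q[1],q[2],q[3],q[0]]).as_matrix()
    yaw=np.degrees(np.arctan2(R[1,2],R[0,2]))
    if p: print('t%.2f'%s['time'],'tcp',s['tool_pos'].round(4),'y',R[:,1].round(4),'jawyaw %.2f'%yaw,'F',s['contact_force'].round(2),'T',s['ft_torque'].round(3),'w %.3f'%s['gripper_width'],'j',s['joint_pos'].round(3))
    return s,R,yaw
E
python3 -c "
from h import *;s,R,y=st();d=(np.array([.516,-.132,.2])-s['tool_pos']);print(d/.05)"
```

```text
t0.10 tcp [ 0.2228 -0.5833  0.2301] y [-4.0e-04  1.8e-03 -1.0e+00] jawyaw -69.10 F [ 0.41 -0.91 -0.88] T [ 0.037 -0.013  0.023] w 1.003 j [-1.325  0.053  1.614  0.     1.476 -0.119]
[ 5.86320266  9.02611949 -0.60295952]
```

```bash
python3 -m jog '{"offset":[[0.42,0.645,0],[0.42,0.645,0],[0.42,0.645,0],[0.42,0.645,0],[0.42,0.645,0],[0.42,0.645,0],[0.42,0.645,0],[0.42,0.645,0],[0.42,0.645,0],[0.42,0.645,0],[0.42,0.645,0],[0.42,0.645,0]],"angular":[[0,0,1],[0,0,1],[0,0,1],[0,0,1],[0,0,1],[0,0,1],[0,0,1],[0,0,1],[0,0,1],[0,0,1],[0,0,1],[0,0,1]],"jaw":[60,60,60,60,60,60,60,60,60,60,60,60]}'; python3 -m jog '{"offset":[[0.41,0.643,-0.3],[0.41,0.643,-0.3],[0,0,0],[0,0,0]],"angular":[[0,0,1],[0,0,1],[0,0,0.08],[0,0,0]],"jaw":[60,60,60,60]}'; python3 -c "
from h import *;s,R,y=st();d=(np.array([.516,-.132,.0583])-s['tool_pos']);print(d/.05)
cv2.imwrite('pics/t1.png',manip.grab_frame('top'));cv2.imwrite('pics/s1.png',manip.grab_frame('side'))"
```

```text
time: 1.3
tool_pos: [0.4754, -0.1952, 0.2308]
tool_rot: [-0.513, 0.514, -0.486, 0.486]
contact_force: [0.2, 0.2, -0.2]
gripper_width: 0.705
time: 1.7
tool_pos: [0.5156, -0.1318, 0.2003]
tool_rot: [-0.562, 0.563, -0.429, 0.428]
contact_force: [0.4, -0.3, 0.8]
gripper_width: 0.704
t1.70 tcp [ 0.5156 -0.1318  0.2003] y [-2.1e-03  4.0e-04 -1.0e+00] jawyaw 15.46 F [ 0.44 -0.33  0.79] T [-0.02   0.001 -0.044] w 0.704 j [-0.39  -0.148  1.859 -0.     1.433 -0.66 ]
[ 0.00769296 -0.0048153  -2.83939801]
```

View pics/s1.png

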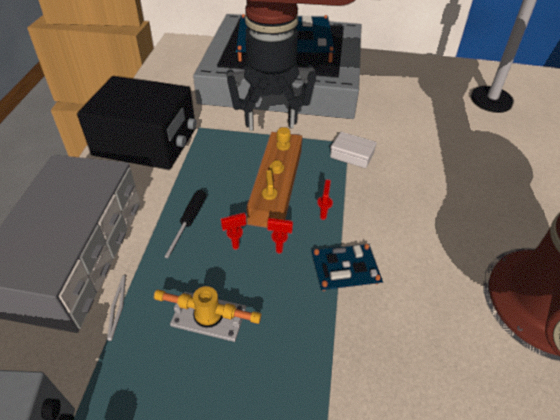

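The gripper hangs above the rack, with its fingers around (270,115). The reported TCP agrees with the target, so I descend.

```bash
python3 -c "
from h import *;print(proj('side',[.5156,-.1318,.2003]))"; python3 -m jog '{"offset":[[0,0,-0.5],[0,0,-0.5],[0,0,-0.5],[0,0,-0.5],[0,0,-0.4],[0,0,-0.2],[0,0,-0.1],[0,0,-0.1],[0,0,0],[0,0,0]],"angular":[[0,0,0],[0,0,0],[0,0,0],[0,0,0],[0,0,0],[0,0,0],[0,0,0],[0,0,0],[0,0,0],[0,0,0]],"jaw":[60,60,50,40,40,40,40,40,40,40]}'; python3 -c "
from h import *;s,R,y=st()
cv2.imwrite('pics/t2.png',crop(manip.grab_frame('top'),270,150,140,100,5));cv2.imwrite('pics/s2.png',crop(manip.grab_frame('side'),200,120,140,110,5))"
```

```text
[270.63158303 129.6710538 ]
time: 2.8
tool_pos: [0.5166, -0.1329, 0.0623]
tool_rot: [0.563, -0.562, 0.428, -0.429]
contact_force: [0.0, 0.2, -0.9]
gripper_width: 0.471
t2.80 tcp [ 0.5166 -0.1329  0.0623] y [ 1.4e-03 -6.0e-04 -1.0e+00] jawyaw 15.37 F [ 0.01  0.25 -0.87] T [-0.003  0.002  0.047] w 0.471 j [-0.391  0.003  1.962 -0.     1.175 -0.66 ]
```

View pics/s2.png

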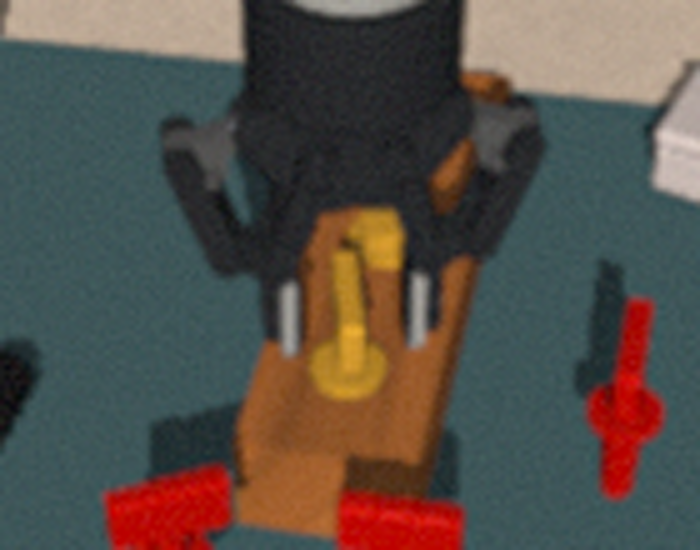

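View pics/t2.png

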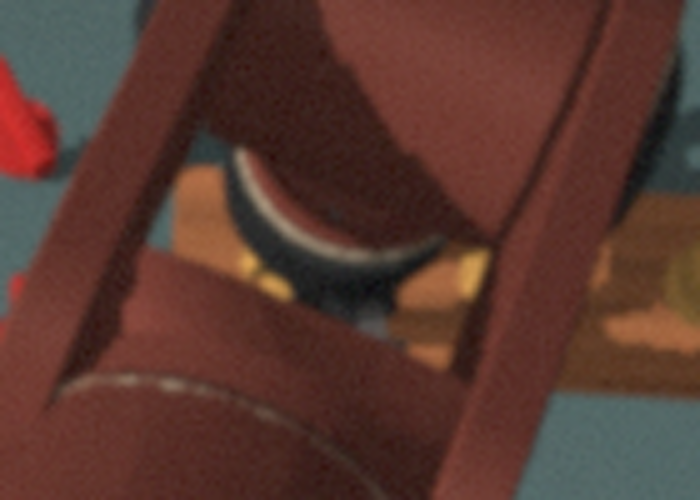

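Side crop: the pads at x≈290 and 418 straddle the bar at 345. Down 4 mm more, then close.

```bash
python3 -m jog '{"offset":[[0,0,-0.07],[0,0,0],[0,0,0],[0,0,0],[0,0,0],[0,0,0],[0,0,0],[0,0,0],[0,0,0],[0,0,0]],"angular":[[0,0,0],[0,0,0],[0,0,0],[0,0,0],[0,0,0],[0,0,0],[0,0,0],[0,0,0],[0,0,0],[0,0,0]],"jaw":[40,30,20,10,5,0,0,0,0,0]}'; python3 -c "
from h import *;s,R,y=st()
cv2.imwrite('pics/s3.png',crop(manip.grab_frame('side'),200,120,140,110,5))"
```

```text
time: 3.9
tool_pos: [0.5161, -0.1326, 0.058]
tool_rot: [0.562, -0.562, 0.428, -0.429]
contact_force: [-0.8, 1.4, 2.5]
gripper_width: 0.106
t3.90 tcp [ 0.5161 -0.1326  0.058 ] y [ 4.e-04 -1.e-04 -1.e+00] jawyaw 15.38 F [-0.82  1.45  2.47] T [ 0.008 -0.008 -0.039] w 0.106 j [-0.391  0.009  1.964  0.     1.168 -0.66 ]
```

View pics/s3.png

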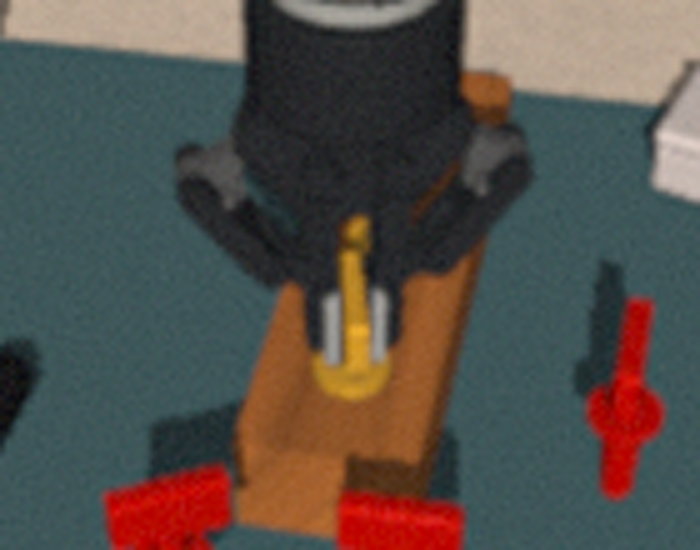

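```bash
python3 -m jog '{"offset":[[0,0,0.1],[0,0,0.2],[0,0,0.3],[0,0,0.4],[0,0,0.4],[0,0,0.4],[0,0,0.4],[0,0,0.2],[0,0,0],[0,0,0]],"angular":[[0,0,0],[0,0,0],[0,0,0],[0,0,0],[0,0,0],[0,0,0],[0,0,0],[0,0,0],[0,0,0],[0,0,0]],"jaw":[0,0,0,0,0,0,0,0,0,0]}'; python3 -c "
from h import *;s,R,y=st();print((np.array([.5775,.1197,.18])-s['tool_pos'])/.05)
cv2.imwrite('pics/s4.png',crop(manip.grab_frame('side'),200,80,140,110,5))"
```

```text
time: 4.95
tool_pos: [0.5157, -0.1325, 0.1776]
tool_rot: [-0.562, 0.562, -0.429, 0.428]
contact_force: [-0.0, -0.5, -1.4]
gripper_width: 0.106
t4.95 tcp [ 0.5157 -0.1325  0.1776] y [-3.e-04  1.e-04 -1.e+00] jawyaw 15.38 F [-0.02 -0.53 -1.38] T [ 0.023 -0.032  0.012] w 0.106 j [-0.391 -0.13   1.882 -0.     1.391 -0.66 ]
[1.23560785 5.04351208 0.04832639]
```

View pics/s4.png

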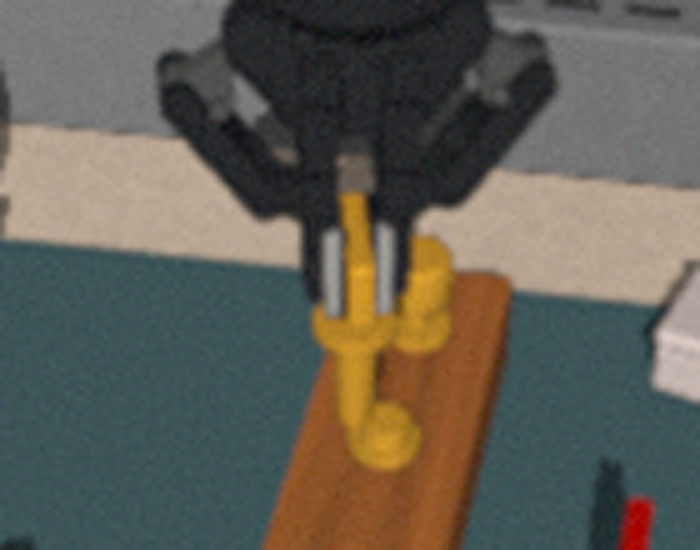

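The bar plug is held upright and is clear of the rack; both others are still seated. Next it goes over the valve.

```bash
python3 -m jog '{"offset":[[0.1,0.42,0],[0.1,0.42,0],[0.1,0.42,0],[0.1,0.42,0],[0.1,0.42,0],[0.11,0.42,0],[0.1,0.42,0],[0.11,0.42,0],[0.1,0.42,0],[0.11,0.42,0],[0.1,0.42,0],[0.11,0.42,0]],"angular":[[0,0,0.967],[0,0,0.967],[0,0,0.967],[0,0,0.967],[0,0,0.967],[0,0,0.967],[0,0,0.967],[0,0,0.967],[0,0,0.967],[0,0,0.967],[0,0,0.967],[0,0,0.967]],"jaw":[0,0,0,0,0,0,0,0,0,0,0,0]}';python3 -m jog '{"offset":[[0,0,-0.2],[0,0,-0.2],[0,0,0],[0,0,0],[0,0,0]],"angular":[[0,0,0],[0,0,0],[0,0,0],[0,0,0],[0,0,0]],"jaw":[0,0,0,0,0]}'; python3 -c "
from h import *;s,R,y=st();print((np.array([.5775,.1197,.18])-s['tool_pos'])/.05)
i=manip.grab_frame('side');cv2.imwrite('pics/s5f.png',i);cv2.imwrite('pics/s5.png',crop(i,140,230,140,110,5));cv2.imwrite('pics/t5.png',manip.grab_frame('top'))"
```

```text
time: 6.2
tool_pos: [0.5771, 0.1203, 0.1759]
tool_rot: [-0.706, 0.707, -0.03, 0.028]
contact_force: [0.1, 0.6, -0.6]
gripper_width: 0.109
time: 6.7
tool_pos: [0.578, 0.1188, 0.1579]
tool_rot: [-0.706, 0.706, -0.031, 0.031]
contact_force: [0.1, 0.6, -0.9]
gripper_width: 0.107
t6.70 tcp [0.578  0.1188 0.1579] y [ 0.e+00 -1.e-04 -1.e+00] jawyaw 84.93 F [ 0.08  0.63 -0.95] T [ 0.039  0.02  -0.035] w 0.107 j [ 0.077  0.026  1.765 -0.     1.35  -1.406]
[-0.00992353  0.01844767  0.44295342]
```

View pics/s5f.png

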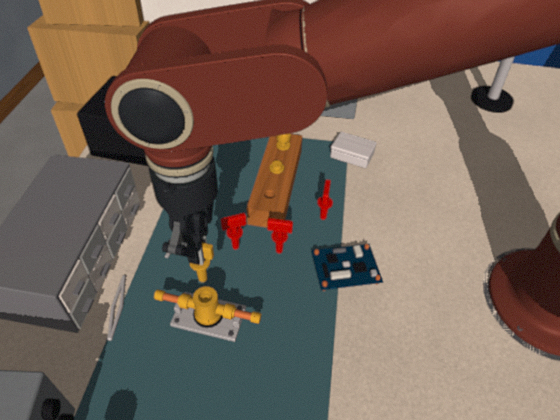

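View pics/t5.png

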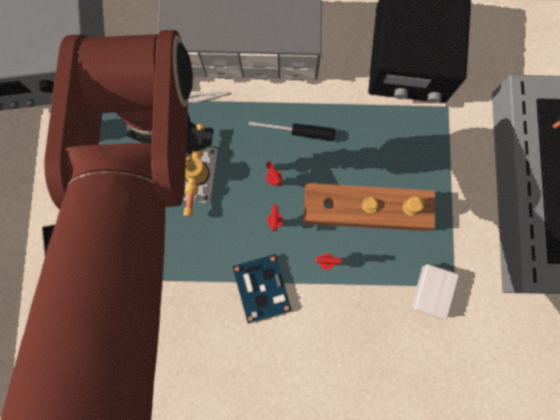

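```bash
python3 -c "
from h import *
for z in (.1767,.151,.1037,.062): print(z,(proj('side',[.578,.1188,z])-[140,230])*5+2)
"
```

```text
0.1767 [285.45774463  98.24999146]
0.151 [295.699797   154.56673881]
0.1037 [313.1476911  250.00432674]
0.062 [327.18274974 326.31961845]
```

View pics/s5.png

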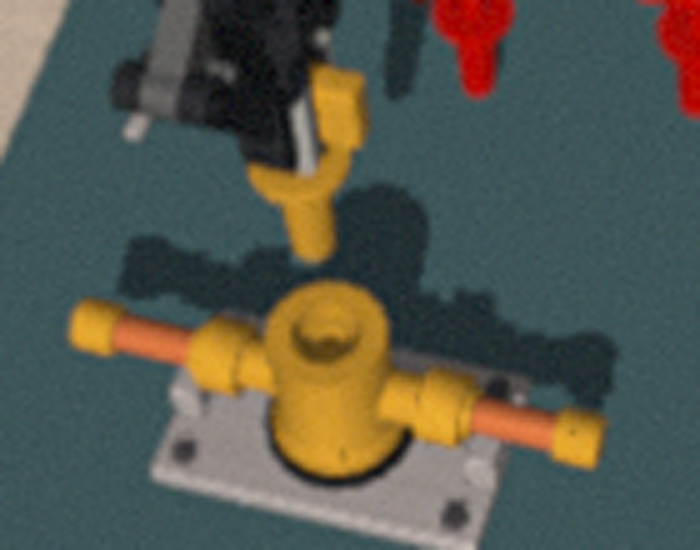

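Side crop: the plug's lower end at (313,250) matches the predicted (313,250). The bore's mouth is at (327,330), predicted (327,326). The plug is aligned, so I descend to just above the earliest possible touch.

```bash
python3 -m jog '{"offset":[[0,0.015,-0.2],[0,0,-0.3],[0,0,-0.2],[0,0,-0.1],[0,0,-0.1],[0,0,-0.1],[0,0,-0.1],[0,0,-0.1],[0,0,-0.05],[0,0,0],[0,0,0]],"angular":[[0,0,0],[0,0,0],[0,0,0],[0,0,0],[0,0,0],[0,0,0],[0,0,0],[0,0,0],[0,0,0],[0,0,0],[0,0,0]],"jaw":[0,0,0,0,0,0,0,0,0,0,0]}'; python3 -c "
from h import *;st()
i=manip.grab_frame('side');cv2.imwrite('pics/s6.png',crop(i,140,230,140,110,5));st()"
```

```text
time: 7.9
tool_pos: [0.578, 0.1209, 0.0952]
tool_rot: [0.707, -0.706, 0.031, -0.031]
contact_force: [0.5, 6.0, -2.6]
gripper_width: 0.105
t7.90 tcp [0.578  0.1209 0.0952] y [ 3.0e-04  1.4e-03 -1.0e+00] jawyaw 85.01 F [ 0.51  6.   -2.61] T [ 1.053 -0.187  0.061] w 0.105 j [ 7.900e-02  9.300e-02  1.807e+00  1.000e-03  1.241e+00 -1.405e+00]
t7.95 tcp [0.578  0.1208 0.0952] y [ 3.0e-04  1.3e-03 -1.0e+00] jawyaw 85.01 F [ 0.4   5.03 -2.41] T [ 1.141 -0.196 -0.028] w 0.107 j [ 7.900e-02  9.300e-02  1.807e+00  1.000e-03  1.241e+00 -1.405e+00]
```

View pics/s6.png

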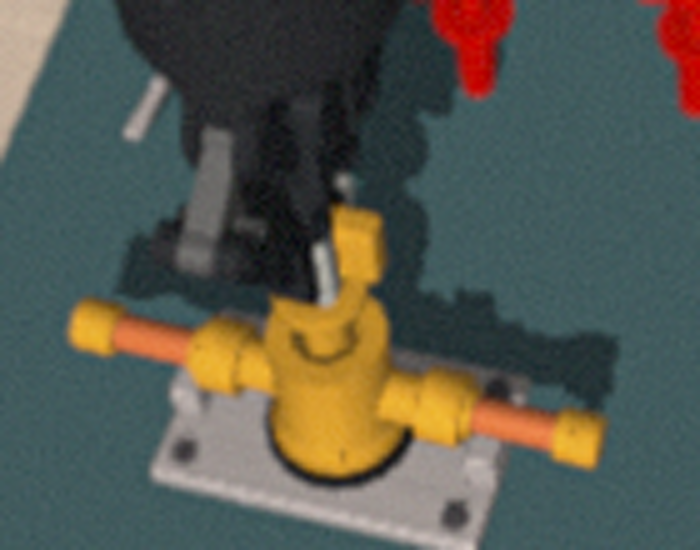

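Side force Fy is +5 to +6 N, so the plug is off-centre toward −y. I shift +y a little before going deeper.

```bash
python3 -m jog '{"offset":[[0,0.02,0],[0,0,0],[0,0,0]],"angular":[[0,0,0],[0,0,0],[0,0,0]],"jaw":[0,0,0]}'; python3 -c "
from h import *;st()"
```

```text
time: 8.25
tool_pos: [0.578, 0.1211, 0.0953]
tool_rot: [-0.706, 0.706, -0.031, 0.031]
contact_force: [0.8, 3.5, -1.9]
gripper_width: 0.104
t8.25 tcp [0.578  0.1211 0.0953] y [ 1.e-04 -2.e-04 -1.e+00] jawyaw 85.01 F [ 0.78  3.52 -1.91] T [ 0.691 -0.166 -0.05 ] w 0.104 j [ 0.081  0.093  1.807 -0.     1.242 -1.403]
```

```bash
python3 -m jog '{"offset":[[0.01,0.03,0],[0,0,0],[0,0,0]],"angular":[[0,0,0],[0,0,0],[0,0,0]],"jaw":[0,0,0]}'; python3 -c "
from h import *;st()"
```

```text
time: 8.55
tool_pos: [0.5785, 0.1221, 0.0953]
tool_rot: [-0.706, 0.707, -0.031, 0.031]
contact_force: [0.8, 0.9, -1.5]
gripper_width: 0.104
t8.55 tcp [0.5785 0.1221 0.0953] y [-2.0e-04 -1.1e-03 -1.0e+00] jawyaw 85.00 F [ 0.81  0.91 -1.51] T [-0.034 -0.001  0.038] w 0.104 j [ 8.300e-02  9.500e-02  1.805e+00 -1.000e-03  1.242e+00 -1.400e+00]
```

```bash
python3 -m jog '{"offset":[[0,0,-0.04],[0,0,-0.04],[0,0,-0.02],[0,0,0],[0,0,0]],"angular":[[0,0,0],[0,0,0],[0,0,0],[0,0,0],[0,0,0]],"jaw":[0,0,0,0,0]}'; python3 -c "
from h import *;st()"
```

```text
time: 9.05
tool_pos: [0.5783, 0.1226, 0.0901]
tool_rot: [-0.706, 0.707, -0.031, 0.031]
contact_force: [0.3, -1.0, -1.8]
gripper_width: 0.107
t9.05 tcp [0.5783 0.1226 0.0901] y [-5.e-04 -4.e-04 -1.e+00] jawyaw 85.01 F [ 0.27 -1.   -1.82] T [-0.135  0.05   0.031] w 0.107 j [ 0.083  0.101  1.808 -0.     1.233 -1.4  ]
```

```bash
for k in 1; do python3 -m jog '{"offset":[[0,0,-0.02],[0,0,-0.02],[0,0,0],[0,0,0]],"angular":[[0,0,0],[0,0,0],[0,0,0],[0,0,0]],"jaw":[0,0,0,0]}'; done; python3 -c "
from h import *;st()"
```

```text
time: 9.45
tool_pos: [0.5784, 0.1226, 0.0882]
tool_rot: [-0.706, 0.707, -0.031, 0.031]
contact_force: [-0.5, -1.6, -1.7]
gripper_width: 0.105
t9.45 tcp [0.5784 0.1226 0.0882] y [-3.e-04 -3.e-04 -1.e+00] jawyaw 85.00 F [-0.47 -1.57 -1.69] T [-0.29   0.046 -0.013] w 0.105 j [ 0.083  0.103  1.809 -0.     1.23  -1.4  ]
```

Slight −y force now; I ease back 0.5 mm in y and continue.

```bash
python3 -m jog '{"offset":[[0,-0.01,-0.02],[0,0,-0.01],[0,0,0],[0,0,0]],"angular":[[0,0,0],[0,0,0],[0,0,0],[0,0,0]],"jaw":[0,0,0,0]}'; python3 -c "
from h import *;st()"
```

```text
time: 9.85
tool_pos: [0.5784, 0.1223, 0.0867]
tool_rot: [0.707, -0.706, 0.031, -0.031]
contact_force: [0.3, 0.4, -1.3]
gripper_width: 0.109
t9.85 tcp [0.5784 0.1223 0.0867] y [-0.e+00  2.e-04 -1.e+00] jawyaw 85.01 F [ 0.33  0.35 -1.32] T [-0.034  0.086 -0.032] w 0.109 j [ 0.082  0.105  1.81   0.     1.227 -1.401]
```

```bash
python3 -m jog '{"offset":[[0,0,-0.02],[0,0,-0.01],[0,0,0],[0,0,0]],"angular":[[0,0,0],[0,0,0],[0,0,0],[0,0,0]],"jaw":[0,0,0,0]}'; python3 -c "
from h import *;st()"
```

```text
time: 10.25
tool_pos: [0.5784, 0.1222, 0.0852]
tool_rot: [0.706, -0.706, 0.031, -0.031]
contact_force: [-0.1, -0.6, -0.6]
gripper_width: 0.113
t10.25 tcp [0.5784 0.1222 0.0852] y [-1.e-04  1.e-04 -1.e+00] jawyaw 85.00 F [-0.07 -0.61 -0.56] T [-0.052  0.138 -0.065] w 0.113 j [ 0.082  0.107  1.811  0.     1.224 -1.401]
```

```bash
python3 -m jog '{"offset":[[0,0,-0.02],[0,0,0],[0,0,0]],"angular":[[0,0,0],[0,0,0],[0,0,0]],"jaw":[0,0,0]}'; python3 -c "
from h import *;st()"
```

```text
time: 10.55
tool_pos: [0.5784, 0.1222, 0.0842]
tool_rot: [-0.706, 0.706, -0.031, 0.031]
contact_force: [-0.4, -0.1, -1.8]
gripper_width: 0.107
t10.55 tcp [0.5784 0.1222 0.0842] y [-2.e-04 -0.e+00 -1.e+00] jawyaw 85.00 F [-0.4  -0.05 -1.77] T [-0.049  0.109 -0.025] w 0.107 j [ 0.082  0.108  1.811  0.     1.222 -1.401]
```

```bash
python3 -m jog '{"offset":[[0,0,-0.02],[0,0,0],[0,0,0]],"angular":[[0,0,0],[0,0,0],[0,0,0]],"jaw":[0,0,0]}'; python3 -c "
from h import *;st()"
```

```text
time: 10.85
tool_pos: [0.5784, 0.1222, 0.0832]
tool_rot: [-0.706, 0.706, -0.031, 0.031]
contact_force: [-1.0, -0.9, -1.6]
gripper_width: 0.109
t10.85 tcp [0.5784 0.1222 0.0832] y [-3.e-04 -0.e+00 -1.e+00] jawyaw 85.01 F [-0.96 -0.85 -1.62] T [-0.068  0.193  0.002] w 0.109 j [ 0.082  0.109  1.812 -0.     1.221 -1.401]
```

```bash
python3 -m jog '{"offset":[[-0.008,0,-0.02],[0,0,0],[0,0,0]],"angular":[[0,0,0],[0,0,0],[0,0,0]],"jaw":[0,0,0]}'; python3 -c "
from h import *;st()"
```

```text
time: 11.15
tool_pos: [0.5782, 0.1222, 0.0824]
tool_rot: [0.706, -0.706, 0.031, -0.031]
contact_force: [-0.6, 0.7, -0.4]
gripper_width: 0.11
t11.15 tcp [0.5782 0.1222 0.0824] y [ 5.e-04 -0.e+00 -1.e+00] jawyaw 85.00 F [-0.6   0.72 -0.44] T [-0.045  0.007 -0.02 ] w 0.110 j [ 0.082  0.11   1.813 -0.     1.219 -1.401]
```

```bash
python3 -m jog '{"offset":[[0,0,-0.01],[0,0,0],[0,0,0]],"angular":[[0,0,0],[0,0,0],[0,0,0]],"jaw":[0,0,0]}'; python3 -c "
from h import *;st()"
```

```text
time: 11.45
tool_pos: [0.5782, 0.1222, 0.0819]
tool_rot: [-0.706, 0.706, -0.031, 0.031]
contact_force: [-0.5, -0.6, -0.2]
gripper_width: 0.106
t11.45 tcp [0.5782 0.1222 0.0819] y [ 4.e-04 -0.e+00 -1.e+00] jawyaw 85.01 F [-0.54 -0.64 -0.23] T [-0.05   0.005 -0.006] w 0.106 j [ 0.082  0.11   1.813 -0.     1.218 -1.401]
```

```bash
python3 -m jog '{"offset":[[0,0,-0.01],[0,0,0],[0,0,0]],"angular":[[0,0,0],[0,0,0],[0,0,0]],"jaw":[0,0,0]}'; python3 -c "
from h import *;st()"
```

```text
time: 11.75
tool_pos: [0.5782, 0.1222, 0.0813]
tool_rot: [-0.706, 0.706, -0.031, 0.031]
contact_force: [0.5, -0.2, -1.2]
gripper_width: 0.101
t11.75 tcp [0.5782 0.1222 0.0813] y [ 2.e-04 -1.e-04 -1.e+00] jawyaw 85.01 F [ 0.54 -0.19 -1.2 ] T [-0.141 -0.056 -0.013] w 0.101 j [ 0.082  0.111  1.814 -0.     1.217 -1.401]
```

```bash
python3 -m jog '{"offset":[[0,0,-0.01],[0,0,0],[0,0,0]],"angular":[[0,0,0],[0,0,0],[0,0,0]],"jaw":[0,0,0]}'; python3 -c "
from h import *;st()"; python3 -m jog '{"offset":[[0,0,-0.01],[0,0,0],[0,0,0]],"angular":[[0,0,0],[0,0,0],[0,0,0]],"jaw":[0,0,0]}'; python3 -c "
from h import *;st()"
```

```text
time: 12.05
tool_pos: [0.5782, 0.1222, 0.0809]
tool_rot: [-0.706, 0.706, -0.031, 0.031]
contact_force: [-0.7, -1.4, -0.8]
gripper_width: 0.106
t12.05 tcp [0.5782 0.1222 0.0809] y [ 3.e-04 -1.e-04 -1.e+00] jawyaw 85.01 F [-0.73 -1.38 -0.76] T [-0.209 -0.041  0.02 ] w 0.106 j [ 0.082  0.111  1.814 -0.     1.216 -1.401]
time: 12.35
tool_pos: [0.5782, 0.1222, 0.0805]
tool_rot: [-0.706, 0.706, -0.031, 0.031]
contact_force: [0.1, -2.2, 0.7]
gripper_width: 0.106
t12.35 tcp [0.5782 0.1222 0.0805] y [ 3.e-04 -1.e-04 -1.e+00] jawyaw 85.01 F [ 0.1  -2.15  0.7 ] T [-0.165  0.034  0.037] w 0.106 j [ 0.082  0.112  1.814 -0.     1.216 -1.401]
```

```bash
python3 -m jog '{"offset":[[0,-0.008,-0.01],[0,0,0],[0,0,0]],"angular":[[0,0,0],[0,0,0],[0,0,0]],"jaw":[0,0,0]}'; python3 -c "
from h import *;st()"; python3 -m jog '{"offset":[[0,0,-0.01],[0,0,0],[0,0,0]],"angular":[[0,0,0],[0,0,0],[0,0,0]],"jaw":[0,0,0]}'; python3 -c "
from h import *;st()"
```

```text
time: 12.65
tool_pos: [0.5782, 0.1221, 0.0801]
tool_rot: [0.707, -0.706, 0.031, -0.031]
contact_force: [-0.0, -0.3, 2.0]
gripper_width: 0.111
t12.65 tcp [0.5782 0.1221 0.0801] y [ 4.e-04  5.e-04 -1.e+00] jawyaw 85.00 F [-0.03 -0.3   1.99] T [ 0.079  0.087 -0.007] w 0.111 j [ 8.200e-02  1.120e-01  1.814e+00  1.000e-03  1.215e+00 -1.402e+00]
time: 12.95
tool_pos: [0.5783, 0.122, 0.0797]
tool_rot: [0.707, -0.706, 0.031, -0.031]
contact_force: [-2.1, 0.7, 4.4]
gripper_width: 0.108
t12.95 tcp [0.5783 0.122  0.0797] y [ 5.e-04  4.e-04 -1.e+00] jawyaw 85.00 F [-2.12  0.66  4.4 ] T [ 0.249  0.236 -0.006] w 0.108 j [ 0.082  0.113  1.814  0.     1.214 -1.402]
```

Contact made, about 5.5 N net of the baseline. I press on to about 12 N.

```bash
python3 -m jog '{"offset":[[-0.005,0.003,-0.01],[0,0,-0.01],[0,0,0],[0,0,0]],"angular":[[0,0,0],[0,0,0],[0,0,0],[0,0,0]],"jaw":[0,0,0,0]}'; python3 -c "
from h import *;st()"
```

```text
time: 13.35
tool_pos: [0.5783, 0.122, 0.0791]
tool_rot: [0.707, -0.706, 0.03, -0.031]
contact_force: [-2.0, 0.7, 6.5]
gripper_width: 0.108
t13.35 tcp [0.5783 0.122  0.0791] y [ 9.e-04  2.e-04 -1.e+00] jawyaw 85.01 F [-1.96  0.68  6.51] T [ 0.157  0.335 -0.033] w 0.108 j [ 0.082  0.113  1.815  0.     1.212 -1.402]
```

```bash
python3 -m jog '{"offset":[[-0.01,0,-0.01],[0,0,-0.01],[0,0,0],[0,0,0]],"angular":[[0,0,0],[0,0,0],[0,0,0],[0,0,0]],"jaw":[0,0,0,0]}'; python3 -c "
from h import *;st()"
```

```text
time: 13.75
tool_pos: [0.5783, 0.122, 0.0788]
tool_rot: [0.707, -0.706, 0.03, -0.032]
contact_force: [-2.2, 1.0, 8.4]
gripper_width: 0.109
t13.75 tcp [0.5783 0.122  0.0788] y [ 2.1e-03  2.0e-04 -1.0e+00] jawyaw 85.00 F [-2.23  1.03  8.36] T [0.158 0.324 0.002] w 0.109 j [ 0.082  0.113  1.816  0.     1.211 -1.402]
```

```bash
python3 -m jog '{"offset":[[0.005,0,-0.01],[0,0,-0.01],[0,0,0],[0,0,0]],"angular":[[0,0,0],[0,0,0],[0,0,0],[0,0,0]],"jaw":[0,0,0,0]}'; python3 -c "
from h import *;st()"
```

```text
time: 14.15
tool_pos: [0.5784, 0.122, 0.0783]
tool_rot: [0.706, -0.706, 0.03, -0.031]
contact_force: [-3.0, 1.0, 11.4]
gripper_width: 0.103
t14.15 tcp [0.5784 0.122  0.0783] y [ 1.5e-03  1.0e-04 -1.0e+00] jawyaw 85.01 F [-2.97  0.97 11.37] T [0.063 0.711 0.019] w 0.103 j [ 0.082  0.114  1.815 -0.     1.21  -1.402]
```

Pressing about 12.5 N. I start the turn in short calls, following it down.

```bash
python3 -m jog '{"offset":[[0,0,-0.002],[0,0,-0.002]],"angular":[[0,0,-0.4],[0,0,-0.4]],"jaw":[0,0]}'; python3 -c "
from h import *;st()"
```

```text
time: 14.35
tool_pos: [0.5784, 0.122, 0.0779]
tool_rot: [0.705, -0.704, 0.06, -0.061]
contact_force: [-3.1, -1.1, 9.2]
gripper_width: 0.101
t14.35 tcp [0.5784 0.122  0.0779] y [ 1.5e-03 -1.0e-04 -1.0e+00] jawyaw 80.13 F [-3.07 -1.08  9.22] T [0.063 0.708 0.068] w 0.101 j [ 0.082  0.115  1.816 -0.     1.21  -1.316]
```

```bash
python3 -m jog '{"offset":[[0,0,-0.012],[0,0,-0.006]],"angular":[[0,0,-0.4],[0,0,-0.4]],"jaw":[0,0]}'; python3 -c "
from h import *;st()"
```

```text
time: 14.55
tool_pos: [0.5784, 0.122, 0.0774]
tool_rot: [-0.701, 0.701, -0.09, 0.091]
contact_force: [-5.0, -0.1, 12.7]
gripper_width: 0.103
t14.55 tcp [0.5784 0.122  0.0774] y [ 1.4e-03 -2.0e-04 -1.0e+00] jawyaw 75.34 F [-5.01 -0.15 12.66] T [0.037 0.864 0.101] w 0.103 j [ 0.082  0.116  1.816 -0.     1.209 -1.233]
```

```bash
python3 -m jog '{"offset":[[-0.006,0,-0.004],[-0.006,0,-0.004]],"angular":[[0,0,-0.4],[0,0,-0.4]],"jaw":[0,0]}'; python3 -c "
from h import *;st()"
```

```text
time: 14.75
tool_pos: [0.5783, 0.1219, 0.0772]
tool_rot: [0.697, -0.697, 0.119, -0.12]
contact_force: [-3.2, -0.2, 12.4]
gripper_width: 0.108
t14.75 tcp [0.5783 0.1219 0.0772] y [ 2.7e-03 -3.0e-04 -1.0e+00] jawyaw 70.54 F [-3.19 -0.22 12.39] T [-0.006  0.593  0.161] w 0.108 j [ 8.200e-02  1.150e-01  1.817e+00 -1.000e-03  1.207e+00 -1.149e+00]
```

```bash
python3 -m jog '{"offset":[[-0.004,0,-0.004],[-0.004,0,-0.004],[0,0,-0.004]],"angular":[[0,0,-0.4],[0,0,-0.4],[0,0,-0.4]],"jaw":[0,0,0]}'; python3 -c "
from h import *;st()"
```

```text
time: 15.05
tool_pos: [0.5782, 0.1219, 0.0769]
tool_rot: [0.688, -0.688, 0.162, -0.164]
contact_force: [-2.3, 0.1, 12.6]
gripper_width: 0.107
t15.05 tcp [0.5782 0.1219 0.0769] y [ 3.5e-03 -4.0e-04 -1.0e+00] jawyaw 63.35 F [-2.31  0.1  12.61] T [0.003 0.582 0.195] w 0.107 j [ 8.200e-02  1.140e-01  1.818e+00 -1.000e-03  1.206e+00 -1.023e+00]
```

```bash
python3 -m jog '{"offset":[[0,0,-0.003],[0,0,-0.003],[0,0,-0.003]],"angular":[[0,0,-0.4],[0,0,-0.4],[0,0,-0.4]],"jaw":[0,0,0]}'; python3 -c "
from h import *;st()"
```

```text
time: 15.35
tool_pos: [0.5782, 0.1218, 0.0766]
tool_rot: [0.677, -0.676, 0.205, -0.207]
contact_force: [-3.9, -0.8, 12.2]
gripper_width: 0.109
t15.35 tcp [0.5782 0.1218 0.0766] y [ 3.3e-03 -6.0e-04 -1.0e+00] jawyaw 56.15 F [-3.93 -0.81 12.2 ] T [-0.056  0.666  0.208] w 0.109 j [ 8.200e-02  1.150e-01  1.818e+00 -1.000e-03  1.205e+00 -8.980e-01]
```

```bash
python3 -m jog '{"offset":[[-0.003,0,-0.003],[0,0,-0.003],[0,0,-0.003]],"angular":[[0,0,-0.4],[0,0,-0.4],[0,0,-0.4]],"jaw":[0,0,0]}'; python3 -c "
from h import *;st()"
```

```text
time: 15.65
tool_pos: [0.5782, 0.1217, 0.0763]
tool_rot: [0.662, -0.662, 0.247, -0.249]
contact_force: [-3.9, -0.2, 13.7]
gripper_width: 0.11
t15.65 tcp [0.5782 0.1217 0.0763] y [ 3.6e-03 -7.0e-04 -1.0e+00] jawyaw 48.96 F [-3.86 -0.22 13.74] T [-0.141  0.669  0.281] w 0.110 j [ 8.200e-02  1.150e-01  1.818e+00 -1.000e-03  1.205e+00 -7.720e-01]
```

```bash
python3 -m jog '{"offset":[[-0.003,0,0],[0,0,-0.001],[0,0,-0.001]],"angular":[[0,0,-0.4],[0,0,-0.4],[0,0,-0.4]],"jaw":[0,0,0]}'; python3 -c "
from h import *;st()"
```

```text
time: 15.95
tool_pos: [0.5781, 0.1217, 0.0762]
tool_rot: [0.646, -0.645, 0.288, -0.29]
contact_force: [-2.5, -0.5, 12.9]
gripper_width: 0.112
t15.95 tcp [0.5781 0.1217 0.0762] y [ 3.8e-03 -9.0e-04 -1.0e+00] jawyaw 41.76 F [-2.49 -0.46 12.92] T [-0.173  0.637  0.285] w 0.112 j [ 8.200e-02  1.150e-01  1.819e+00 -1.000e-03  1.204e+00 -6.460e-01]
```

```bash
python3 -m jog '{"offset":[[0,0,-0.001],[0,0,-0.001],[0,0,-0.001]],"angular":[[0,0,-0.4],[0,0,-0.4],[0,0,-0.4]],"jaw":[0,0,0]}'; python3 -c "
from h import *;st()"
```

```text
time: 16.25
tool_pos: [0.578, 0.1217, 0.076]
tool_rot: [0.626, -0.626, 0.328, -0.33]
contact_force: [-3.9, -0.6, 13.4]
gripper_width: 0.102
t16.25 tcp [0.578  0.1217 0.076 ] y [ 3.6e-03 -9.0e-04 -1.0e+00] jawyaw 34.57 F [-3.92 -0.65 13.35] T [-0.165  0.616  0.255] w 0.102 j [ 8.200e-02  1.150e-01  1.819e+00 -1.000e-03  1.204e+00 -5.210e-01]
```

```bash
python3 -m jog '{"offset":[[0,0,-0.001],[0,0,-0.001],[0,0,-0.001]],"angular":[[0,0,-0.4],[0,0,-0.4],[0,0,-0.4]],"jaw":[0,0,0]}'; python3 -c "
from h import *;st()
cv2.imwrite('pics/s7.png',crop(manip.grab_frame('side'),140,230,140,110,5))"
```

```text
time: 16.55
tool_pos: [0.578, 0.1216, 0.0759]
tool_rot: [0.604, -0.604, 0.366, -0.369]
contact_force: [-2.6, -1.1, 14.1]
gripper_width: 0.104
t16.55 tcp [0.578  0.1216 0.0759] y [ 0.0034 -0.0011 -1.    ] jawyaw 27.37 F [-2.55 -1.14 14.12] T [-0.192  0.696  0.306] w 0.104 j [ 8.200e-02  1.150e-01  1.819e+00 -1.000e-03  1.204e+00 -3.950e-01]
```

View pics/s7.png

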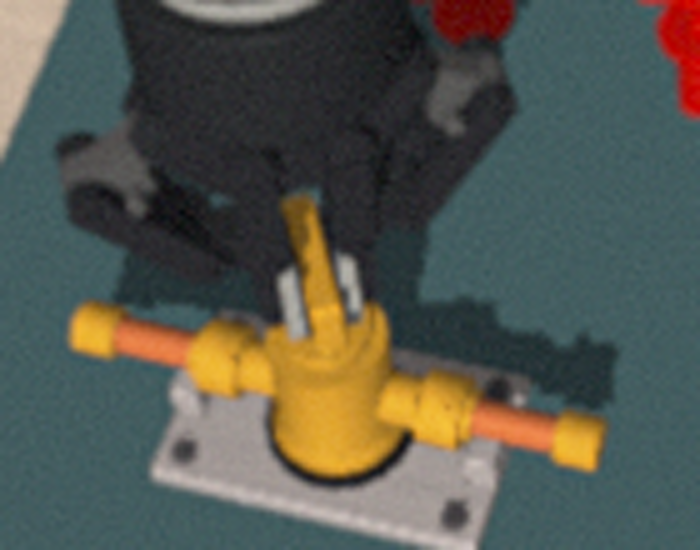

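The handle turns with the pads, with no visible slip. Continuing with dz = 0, as the force is at the upper end of the band.

```bash
python3 -m jog '{"offset":[[0,0,0.002],[0,0,0],[0,0,0]],"angular":[[0,0,-0.4],[0,0,-0.4],[0,0,-0.4]],"jaw":[0,0,0]}'; python3 -c "
from h import *;st()"
```

```text
time: 16.9
tool_pos: [0.5779, 0.1216, 0.0758]
tool_rot: [0.58, -0.579, 0.404, -0.406]
contact_force: [-3.2, -1.3, 13.3]
gripper_width: 0.104
t16.90 tcp [0.5779 0.1216 0.0758] y [ 0.0034 -0.0011 -1.    ] jawyaw 20.16 F [-3.2  -1.34 13.31] T [-0.1    0.645  0.301] w 0.104 j [ 8.200e-02  1.150e-01  1.819e+00 -1.000e-03  1.204e+00 -2.690e-01]
```

```bash
python3 -m jog '{"offset":[[0,0,0],[0,0,-0.001],[0,0,-0.001]],"angular":[[0,0,-0.4],[0,0,-0.4],[0,0,-0.4]],"jaw":[0,0,0]}'; python3 -c "
from h import *;st()"
```

```text
time: 17.2
tool_pos: [0.5778, 0.1216, 0.0757]
tool_rot: [0.554, -0.553, 0.439, -0.441]
contact_force: [-3.7, -1.9, 13.9]
gripper_width: 0.103
t17.20 tcp [0.5778 0.1216 0.0757] y [ 0.0031 -0.0011 -1.    ] jawyaw 12.97 F [-3.65 -1.85 13.86] T [-0.191  0.694  0.235] w 0.103 j [ 8.200e-02  1.150e-01  1.819e+00 -1.000e-03  1.204e+00 -1.440e-01]
```

```bash
python3 -m jog '{"offset":[[0,0,0],[0,0,0],[0,0,-0.001]],"angular":[[0,0,-0.4],[0,0,-0.4],[0,0,-0.4]],"jaw":[0,0,0]}'; python3 -c "
from h import *;st()"; python3 -m jog '{"offset":[[0,0,0],[0,0,0],[0,0,0]],"angular":[[0,0,-0.4],[0,0,-0.4],[0,0,-0.4]],"jaw":[0,0,0]}'; python3 -c "
from h import *;st()"
```

```text
time: 17.5
tool_pos: [0.5778, 0.1216, 0.0756]
tool_rot: [0.525, -0.524, 0.473, -0.475]
contact_force: [-4.0, -2.3, 14.7]
gripper_width: 0.108
t17.50 tcp [0.5778 0.1216 0.0756] y [ 0.0029 -0.0012 -1.    ] jawyaw 5.77 F [-4.01 -2.25 14.74] T [-0.237  0.644  0.318] w 0.108 j [ 8.200e-02  1.150e-01  1.819e+00 -1.000e-03  1.204e+00 -1.800e-02]
time: 17.8
tool_pos: [0.5777, 0.1215, 0.0755]
tool_rot: [-0.494, 0.493, -0.505, 0.507]
contact_force: [-3.7, -1.3, 12.7]
gripper_width: 0.108
t17.80 tcp [0.5777 0.1215 0.0755] y [ 0.0028 -0.0012 -1.    ] jawyaw -1.43 F [-3.74 -1.34 12.71] T [-0.191  0.731  0.342] w 0.108 j [ 8.200e-02  1.150e-01  1.819e+00 -1.000e-03  1.204e+00  1.080e-01]
```

```bash
python3 -m jog '{"offset":[[0,0,0],[0,0,0],[0,0,0]],"angular":[[0,0,-0.4],[0,0,-0.3],[0,0,0]],"jaw":[0,0,0]}'; python3 -c "
from h import *;st()
cv2.imwrite('pics/s8.png',crop(manip.grab_frame('side'),140,230,140,110,5))"
```

```text
time: 18.1
tool_pos: [0.5777, 0.1216, 0.0755]
tool_rot: [-0.476, 0.475, -0.523, 0.525]
contact_force: [-3.6, -1.9, 12.7]
gripper_width: 0.107
t18.10 tcp [0.5777 0.1216 0.0755] y [ 0.0027 -0.0012 -1.    ] jawyaw -5.57 F [-3.6  -1.91 12.7 ] T [-0.173  0.689  0.203] w 0.107 j [ 8.200e-02  1.150e-01  1.819e+00 -1.000e-03  1.204e+00  1.800e-01]
```

View pics/s8.png

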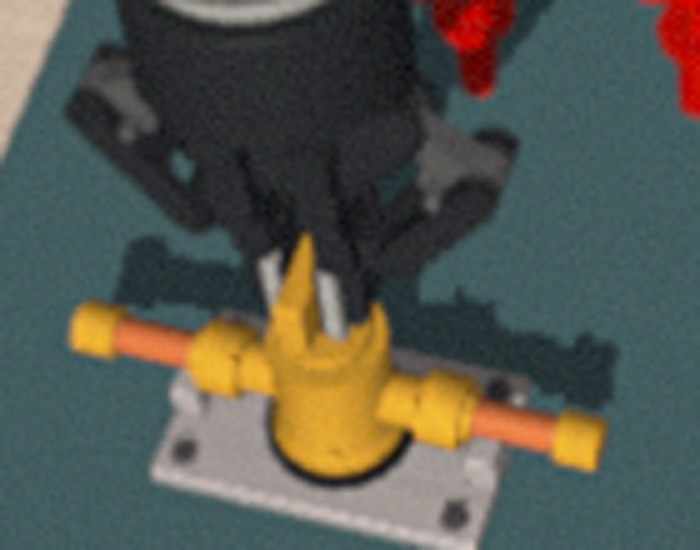

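The handle stands square across the pipe, with jaw yaw −5.6°. I ease off the twist in small steps while still pressing.

```bash
python3 -m jog '{"offset":[[0,0,0],[0,0,0]],"angular":[[0,0,0.07],[0,0,0]],"jaw":[0,0]}'; python3 -c "
from h import *;st()"
```

```text
time: 18.35
tool_pos: [0.5776, 0.1216, 0.0755]
tool_rot: [-0.478, 0.477, -0.521, 0.523]
contact_force: [-2.6, -1.0, 12.4]
gripper_width: 0.106
t18.35 tcp [0.5776 0.1216 0.0755] y [ 2.7e-03 -9.0e-04 -1.0e+00] jawyaw -5.15 F [-2.63 -1.02 12.44] T [-0.221  0.755  0.107] w 0.106 j [ 8.200e-02  1.150e-01  1.819e+00 -1.000e-03  1.204e+00  1.720e-01]
```

```bash
python3 -m jog '{"offset":[[0,0,0],[0,0,0],[0,0,0.01],[0,0,0.01],[0,0,0]],"angular":[[0,0,0.06],[0,0,0],[0,0,0],[0,0,0],[0,0,0]],"jaw":[0,0,0,0,0]}'; python3 -c "
from h import *;st()"
```

```text
time: 18.85
tool_pos: [0.5776, 0.1216, 0.0758]
tool_rot: [-0.479, 0.478, -0.52, 0.521]
contact_force: [-1.5, -1.3, 9.7]
gripper_width: 0.104
t18.85 tcp [0.5776 0.1216 0.0758] y [ 2.8e-03 -8.0e-04 -1.0e+00] jawyaw -4.82 F [-1.46 -1.32  9.68] T [-0.148  0.381 -0.118] w 0.104 j [ 8.200e-02  1.150e-01  1.820e+00 -1.000e-03  1.205e+00  1.660e-01]
```

```bash
python3 -m jog '{"offset":[[0,0,0.01],[0,0,0.01],[0,0,0.01],[0,0,0]],"angular":[[0,0,-0.03],[0,0,0],[0,0,0],[0,0,0]],"jaw":[0,0,0,0]}'; python3 -c "
from h import *;st()"
```

```text
time: 19.25
tool_pos: [0.5774, 0.1216, 0.0762]
tool_rot: [-0.478, 0.477, -0.52, 0.522]
contact_force: [1.5, -1.1, 5.2]
gripper_width: 0.112
t19.25 tcp [0.5774 0.1216 0.0762] y [ 2.8e-03 -7.0e-04 -1.0e+00] jawyaw -4.99 F [ 1.48 -1.08  5.21] T [-0.225 -0.192 -0.044] w 0.112 j [ 8.200e-02  1.140e-01  1.820e+00 -1.000e-03  1.205e+00  1.690e-01]
```

```bash
python3 -m jog '{"offset":[[0.004,0,0.01],[0,0,0.01],[0,0,0]],"angular":[[0,0,0],[0,0,0],[0,0,0]],"jaw":[0,0,0]}'; python3 -c "
from h import *;st()"
```

```text
time: 19.55
tool_pos: [0.5773, 0.1216, 0.0765]
tool_rot: [-0.478, 0.477, -0.521, 0.522]
contact_force: [3.3, -1.1, 2.3]
gripper_width: 0.108
t19.55 tcp [0.5773 0.1216 0.0765] y [ 2.2e-03 -5.0e-04 -1.0e+00] jawyaw -5.00 F [ 3.27 -1.09  2.25] T [-0.312 -0.651  0.014] w 0.108 j [ 8.200e-02  1.140e-01  1.819e+00 -1.000e-03  1.206e+00  1.690e-01]
```

```bash
python3 -m jog '{"offset":[[0.012,0.005,0],[0,0,0]],"angular":[[0,0,0],[0,0,0]],"jaw":[0,0]}'; python3 -c "
from h import *;st()"
```

```text
time: 19.75
tool_pos: [0.5774, 0.1217, 0.0764]
tool_rot: [-0.478, 0.478, -0.521, 0.522]
contact_force: [2.9, -3.8, 3.7]
gripper_width: 0.109
t19.75 tcp [0.5774 0.1217 0.0764] y [ 5.e-04 -9.e-04 -1.e+00] jawyaw -4.99 F [ 2.88 -3.75  3.68] T [-0.561 -0.55   0.069] w 0.109 j [ 8.200e-02  1.150e-01  1.818e+00 -1.000e-03  1.208e+00  1.700e-01]
```

```bash
python3 -m jog '{"offset":[[0.012,-0.012,0],[0,0,0]],"angular":[[0,0,0],[0,0,0]],"jaw":[0,0]}'; python3 -c "
from h import *;st()"
```

```text
time: 19.95
tool_pos: [0.5775, 0.1216, 0.0764]
tool_rot: [0.478, -0.478, 0.522, -0.521]
contact_force: [0.8, -1.5, 4.8]
gripper_width: 0.107
t19.95 tcp [0.5775 0.1216 0.0764] y [-7.e-04  2.e-04 -1.e+00] jawyaw -5.00 F [ 0.85 -1.49  4.84] T [-0.343 -0.263  0.002] w 0.107 j [0.081 0.116 1.817 0.    1.209 0.169]
```

Everything is eased off (about 5 N down, side forces under 2 N, Tz ≈ 0). Now I open gradually.

```bash
python3 -m jog '{"offset":[[0.004,-0.006,0],[0,0,0],[0,0,0],[0,0,0],[0,0,0],[0,0,0],[0,0,0],[0,0,0]],"angular":[[0,0,0],[0,0,0],[0,0,0],[0,0,0],[0,0,0],[0,0,0],[0,0,0],[0,0,0]],"jaw":[4,8,9,10,12,16,24,34]}'; python3 -c "
from h import *;st()"
```

```text
time: 20.75
tool_pos: [0.5772, 0.1213, 0.0756]
tool_rot: [0.477, -0.478, 0.522, -0.521]
contact_force: [-0.4, -0.6, -0.3]
gripper_width: 0.396
t20.75 tcp [0.5772 0.1213 0.0756] y [-0.0015  0.     -1.    ] jawyaw -5.00 F [-0.37 -0.62 -0.27] T [ 0.003 -0.032 -0.001] w 0.396 j [0.081 0.117 1.818 0.    1.209 0.168]
```

Released. Straight up and look.

```bash
python3 -m jog '{"offset":[[0,0,0],[0,0,0.1],[0,0,0.3],[0,0,0.5],[0,0,0.6],[0,0,0.6],[0,0,0.5],[-0.5,0,0.3],[-0.7,-0.5,0],[-0.7,-0.5,0],[-0.7,-0.5,0],[0,0,0]],"angular":[[0,0,0],[0,0,0],[0,0,0],[0,0,0],[0,0,0],[0,0,0],[0,0,0],[0,0,0],[0,0,0],[0,0,0],[0,0,0],[0,0,0]],"jaw":[44,50,50,50,50,50,50,50,50,50,50,50]}'; python3 -c "
from h import *;st()
i=manip.grab_frame('side');cv2.imwrite('pics/s9.png',crop(i,140,230,140,110,5));cv2.imwrite('pics/s9f.png',i);i=manip.grab_frame('top');cv2.imwrite('pics/t9.png',i);cv2.imwrite('pics/t9c.png',crop(i,150,110,120,110,5))"
```

```text
time: 21.95
tool_pos: [0.445, 0.0448, 0.2221]
tool_rot: [-0.477, 0.477, -0.521, 0.522]
contact_force: [0.7, 0.3, 0.3]
gripper_width: 0.585
t21.95 tcp [0.445  0.0448 0.2221] y [ 1.e-03 -9.e-04 -1.e+00] jawyaw -5.14 F [0.68 0.28 0.29] T [-0.053 -0.002 -0.032] w 0.585 j [-6.600e-02 -3.910e-01  2.019e+00 -1.000e-03  1.512e+00  2.400e-02]
```

View pics/s9.png

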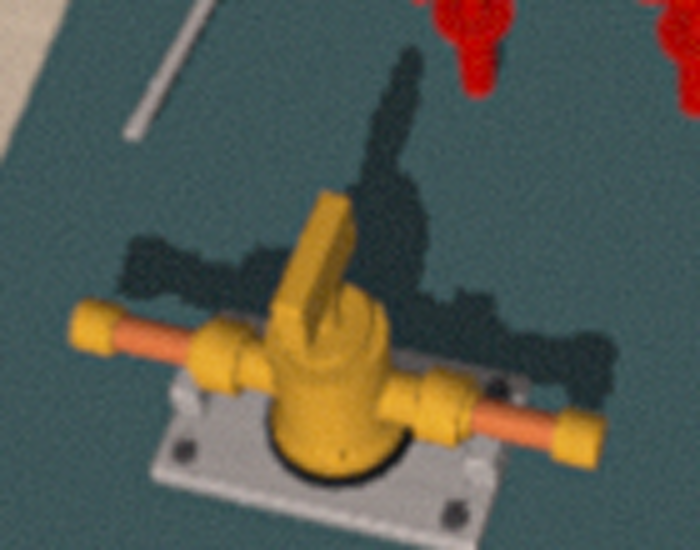

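View pics/t9.png

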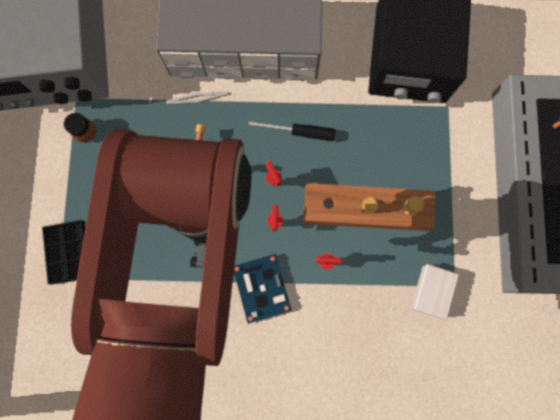

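View pics/t9c.png

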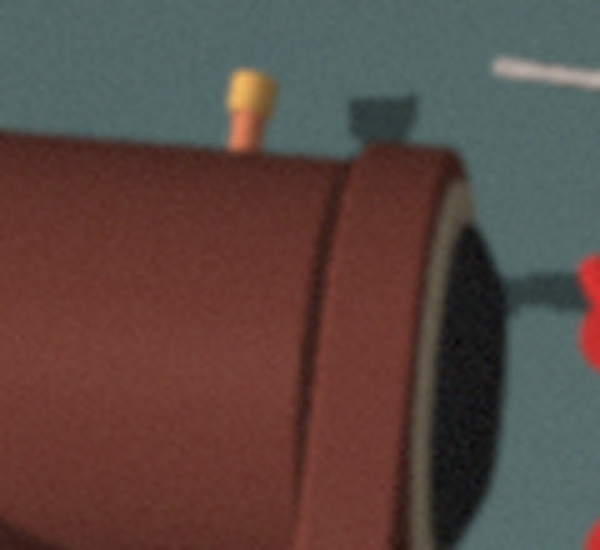

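```bash
python3 -c "
from h import *
up=lambda x,y:((x+.5)/5-.5+140,(y+.5)/5-.5+230)
for z in (.104,.1075,.111):
  B=[onz('side',*up(x,y),z) for x,y in [(273,301),(309,316),(354,206),(322,192)]]
  print(z,np.mean(B,0),[round(np.linalg.norm(B[i]-B[i-1]),4) for i in range(4)],[np.degrees(np.arctan2(*(a-b)[1::-1])).round(1) for a,b in ((B[0],B[3]),(B[1],B[2]))])
q=lambda p:((proj('side',p)-[140,230])*5+2).round(0)
import math
for yaw in (85,95,75,70):
  d=np.array([math.cos(math.radians(yaw)),math.sin(math.radians(yaw)),0]);n=np.array([-d[1],d[0],0]);c=np.array([.5775,.1215,.1075])
  print(yaw,[q(c+a*.022*d+b*.005*n).tolist() for a,b in ((1,1),(1,-1),(-1,1),(-1,-1))])
"
```

```text
0.104 [0.57715928 0.11985238 0.104     ] [np.float64(0.0406), np.float64(0.0122), np.float64(0.0404), np.float64(0.0114)] [np.float64(84.0), np.float64(85.2)]
0.1075 [0.57618833 0.12211501 0.1075    ] [np.float64(0.0404), np.float64(0.0121), np.float64(0.0401), np.float64(0.0113)] [np.float64(84.0), np.float64(85.2)]
0.111 [0.57521739 0.12437763 0.111     ] [np.float64(0.0401), np.float64(0.012), np.float64(0.0399), np.float64(0.0113)] [np.float64(84.0), np.float64(85.2)]
85 [[302.0, 315.0], [269.0, 308.0], [352.0, 195.0], [320.0, 188.0]]
95 [[315.0, 315.0], [281.0, 312.0], [340.0, 191.0], [307.0, 189.0]]
75 [[288.0, 314.0], [259.0, 302.0], [362.0, 201.0], [333.0, 190.0]]
70 [[282.0, 312.0], [254.0, 298.0], [367.0, 204.0], [339.0, 191.0]]
```

```bash
python3 -c "
from h import *
a=manip.grab_frame('side');b=cv2.imread('pics/s9f.png');d=cv2.absdiff(a,b)[250:310,180:240];print(d.mean(),d.max());st();print(manip.job_done())"
```

```text
3.043888888888889 18
t22.10 tcp [0.4485 0.0463 0.2229] y [ 2.9e-03  1.0e-04 -1.0e+00] jawyaw -5.02 F [ 0.65 -0.51  0.51] T [ 0.045 -0.002 -0.001] w 0.593 j [-0.063 -0.383  2.012  0.     1.51   0.025]
the job is handed in; nothing more can be done
None
```

I took the brass bar plug from the rack and entered it in the valve bore with its handle in line with the pipe (pipe at about −5°). I turned it 90° while pressing down, then eased off the twist and the press before letting go. I handed the job in at about 22 s, with the gripper clear of everything.

**Press and draw-in:** The downward force read 9–15 N throughout the turn, roughly 1 N more once the no-load reading is taken off. It may therefore have gone slightly over 15 N at two points, but it stayed well under 20 N. The plug drew in by some 3 to 3.5 mm after allowing for the rubber foot.

**Last checks:**
- **Handle:** measured in the side view at about 84.6°, so it is square across the pipe within about 1°.
- **Height:** the bar's position in the picture fits the wedged height. When I eased off the press, the plug rose only as far as the rubber foot recovers, and two pictures after release show no movement.
- **Other plugs:** both are still in the rack, and the red look-alikes are where they were.

**Not checked or off:**
- I did not test the tightness by pulling on the plug.
- The top camera's view of the valve was blocked by the arm, so the final handle angle rests on the side view alone.
- On the first entry the plug was about 2–3 mm off in y and touched the bore with 6 N sideways. I corrected this from the force readings.
- Side forces of 2 to 5 N remained during the turn.

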